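# Check both springs of a headlamp tilt mount

### The job

Check the springs of the headlamp's tilt mount with your fingertips: press down the left corner button until its pointer is level with the clip on its scale, hold it there for about a second without going past the clip, and let it spring fully back up; then do the same with the right corner. Press one corner at a time (left and right as seen from the robot), and do not touch the lamp, shift the clips, or disturb or pick up the things standing around.

Things in the scene. Friction and masses are not known exactly. Their poses are not given: they have to be found in the camera images.
- mount: Headlamp tilt mount, fixed to the bench: plywood base 200 x 200 x 18 mm, square aluminium plate 170 mm, 8 mm thick, top 84 mm up, on a ball pivot and two springs. Origin under its middle at bench height. In its x, y: pivot (brass dome) (-70,-70), far from robot; left button (70,-70); right button (-70,70); bare corner (70,70) mm, nearest robot. Left = +y of the robot.
- left_pad (a point): Top centre of the round steel press button (26 mm across, 8 mm high) on the sprung left corner of the tilt plate; 92 mm above the bench at rest. The plate's edges are 15 mm from the button's centre.
- left_pointer (a point): Tip of the steel pointer (4 mm thick) that sticks out level from the plate's edge at the left corner, 37 mm outward of the left button's centre along the mount's x axis; 80 mm above the bench at rest. It moves down in front of the scale as the left corner is pressed.
- left_clip_mark (a point): Middle of the dark steel clip (24 x 12 mm, 10 mm high) that is the mark on the left white upright scale (30 mm wide, top 110 mm above the bench). Its height is what the left pointer must reach: 12 to 30 mm below the pointer's rest height, different on each side and each run. Held by friction (about 15 N); not to be moved.
- left_tilt (a joint): Tilt (rad) from pressing the left corner: 0 at rest, growing as it goes down. Button 140 mm, pointer tip 177 mm from the hinge line: the pointer drops 1.26 times as far as the button. Starts to move at about 3 N on the button, then about 0.36 N more per mm of button travel. Springs back when let go. End stop at 0.26, beyond every mark.
- right_pad (a point): Top centre of the round steel press button (26 mm across, 8 mm high) on the sprung right corner of the tilt plate; 92 mm above the bench at rest. The plate's edges are 15 mm from the button's centre.
- right_pointer (a point): Tip of the steel pointer (4 mm thick) that sticks out level from the plate's edge at the right corner, 37 mm outward of the right button's centre along the mount's y axis; 80 mm above the bench at rest. It moves down in front of the scale as the right corner is pressed.
- right_clip_mark (a point): Middle of the dark steel clip (24 x 12 mm, 10 mm high) that is the mark on the right white upright scale (30 mm wide, top 110 mm above the bench). Its height is what the right pointer must reach: 12 to 30 mm below the pointer's rest height, different on each side and each run. Held by friction (about 15 N); not to be moved.
- right_tilt (a joint): Tilt (rad) from pressing the right corner: 0 at rest, growing as it goes down. Button 140 mm, pointer tip 177 mm from the hinge line: the pointer drops 1.26 times as far as the button. Starts to move at about 3 N on the button, then about 0.36 N more per mm of button travel. Springs back when let go. End stop at 0.26, beyond every mark.
- lamp: Round headlamp with a glass lens facing up, bolted to the middle of the tilt plate; 86 mm across, 52 mm high. Origin: centre of its underside, its lens reaches 136 mm above the bench. Not to be touched.
- paint_tin: Loose closed tin standing by the mount, 72 mm across, 95 mm high; origin at its underside. Leave alone.
- bolt_jar: Loose glass jar standing by the mount, 60 mm across, 85 mm high; origin at its underside. Leave alone.
- spanner: Loose steel spanner lying by the mount, 170 mm long; origin at its underside. Leave alone.
- enamel_mug: Loose white mug standing by the mount, 76 mm across, 75 mm high; origin at its underside. Leave alone.

How it is judged:
On the way, in this order (a step that is already met when the one before it is completed fails the run):
1. the left corner alone is pressed by the fingers with its pointer at the clip (tip within 4 mm of the clip's middle height) for 0.5 s (z of left_pointer in the frame of left_clip_mark between -0.004 and 0.004 m and value of joint right_tilt below 0.025 rad and contact force between the fingers and mount above 1 N), for 0.5 s.
2. the left corner has sprung back up (value of joint each of left_tilt, right_tilt below 0.012 rad), for 0.2 s.
3. the right corner alone is pressed by the fingers with its pointer at the clip (tip within 4 mm of the clip's middle height) for 0.5 s (z of right_pointer in the frame of right_clip_mark between -0.004 and 0.004 m and value of joint left_tilt below 0.025 rad and contact force between the fingers and mount above 1 N), for 0.5 s.
At the end, for the whole second after the job is handed in: Both corners have been pressed in turn and are back up (tilt under 0.012 rad); both clips are within 3 mm, and the tin, jar, spanner and mug within 30 mm, of where they started (all of step 2 and distance of each of paint_tin, bolt_jar, spanner, enamel_mug from where it was at the start of the episode below 0.03 m and distance of each of left_clip_mark, right_clip_mark from where it was at the start of the episode below 0.003 m); the robot touches nothing.
It fails at once if the left pointer is pressed past its clip (tip more than 8 mm below the clip's middle) (z of left_pointer in the frame of left_clip_mark below -0.008 m).
It fails at once if the right pointer is pressed past its clip (tip more than 8 mm below the clip's middle) (z of right_pointer in the frame of right_clip_mark below -0.008 m).
It fails at once if the lamp is touched with more than 1 N (contact force between any of the fingers, the arm and lamp above 1 N).
It fails at once if a clip is shifted by more than 3 mm (not (distance of left_clip_mark from where it was at the start of the episode below 0.003 m) or not (distance of right_clip_mark from where it was at the start of the episode below 0.003 m)).
It fails at once if the tin, jar, spanner or mug is moved or lifted by more than 30 mm (not (distance of paint_tin from where it was at the start of the episode below 0.03 m) or not (distance of bolt_jar from where it was at the start of the episode below 0.03 m) or not (distance of spanner from where it was at the start of the episode below 0.03 m) or not (distance of enamel_mug from where it was at the start of the episode below 0.03 m)).
It also fails if it takes over 51 s, if anything falls off the work surface, if the arm or the gripper's body presses on something with over 40 N, if the wrist force passes 120 N, or if a joint passes its speed limit or range.

### The arm

A 6-joint arm with a two-finger parallel gripper is mounted at the origin on the work surface. World frame = base frame: x ahead of the robot, y to its left, z up, the work surface at z = 0. Lengths are in m, angles in rad, forces in N, time in s.
With the tool pointing down it reaches from about 0.35 to 0.775 m from the base axis. Payload 5.5 kg.
Tool frame: the origin (TCP) lies midway between the tips of the shut fingers; the grasp point (between the pads) lies grip_point_offset behind it (grip_point_offset is the distance from the TCP to the grasp point, in m); z points along the fingers, y is the direction in which the jaws open and shut (so a half turn about z gives the same grasp; the last joint's range is limited). The gripper opens to 85 mm and grips with 20 to 120 N. Pads are 22 mm wide; open, the fingers measure 114 mm over their backs; the gripper's body (76 mm by 85 mm) begins 54 mm behind the grasp point. The pads swing forward as they close: fully open they stand 13 mm farther back than shut.
Start: joints at [-0.14, 0.313, 0.046, 1.304, 0, 1.431], TCP at [0.575, -0, 0.231] pointing down, gripper open.
Joint ranges: [-2.76, 2.76], [-0.86, 1.69], [-1.03, 1.26], [-2.2, 2.34], [-1.47, 1.5], [-3.14, 3.14]. Speed limits (rad/s): [2.57, 2.57, 3.14, 3.14, 3.14, 3.14].

### API

Orientations are given as a unit quaternion [w, x, y, z].
In Python, from workcell import * gives the robot as it stands.
- The arm moves only by the tool send_rows, never from a script. Its argument "series" is one flat list of numbers, 7 for each row, row after row: the shift along the tool's x, y, z in cm, then the turn, a rotation vector about the tool's x, y, z in degrees, then the opening, from 0 (shut) to 1 (fully open). A call has 1 to 10 rows; each row is the pose to reach, as a shift and turn from the pose commanded when the call began, along the tool's axes at that moment; what a row does not reach only later rows make up. A row lasts 1/12 s, in which the tool goes at most 41.7 mm and 7.16 degrees, less where a joint would pass 70% of its speed; a pose out of reach is approached as far as the arm can. A call with a gripper value outside its range is refused whole. The fingers move at their own pace and stop on an object; "newtons" is the grip in N (left out, the last holds). Time passes only in rows, so rows that repeat a pose let the fingers close. It gives the time, the measured TCP pose, the force and the opening at its end, in the units of the state.
- get_state(): the state, without advancing time (a new reading comes with each control period).
- read_camera(name): name is "scene" or "side" or "wrist"; returns the picture (384x512x3 uint8, blue, green, red); there is no depth.
- camera_info(name): a dict with "K" (3x3 intrinsics, pixels), "D" ([k1, k2, p1, p2, k3] as OpenCV has them; the pictures are not rectified), "xyz" and "attitude" of the camera in the world. Camera axes: x right, y down, z forward; pixel columns grow to the right and rows downward; lengths in m; the calibration is good to about 2 mm. A picture is of the moment at which its call begins: read the wrist's pose just before it. camera_info takes no time and is no camera call; for the wrist camera it gives the pose at the moment of the call.
- hand_in(): hands the job in, once; it reports no verdict.
Trained networks look in the newest picture that a camera, given by its name, has taken for a name from the list of things; names that differ only in an ending like _2 or _b are one class to them, and where a whole thing is asked for, a point or a joint stands for the part that bears it (a point fixed in the world has none). Each returns a list of dicts, best first, with "p" (0 to 1); they miss things now and then, are a little off and sometimes report something else, mostly with a low value. They report only what shows in the picture. A call takes as long as a camera call.
- silhouettes(camera, label): "pixels" (384x512 bool, what is visible of it) and "box" ([left, top, width, height] in pixels, round what is visible of it).
The state is a dict: "clock": time; "joint_pos": joint angles; "qvel": joint speeds; "tau": joint torques, N m; "tcp_pos": TCP position; "orientation": TCP orientation; "wrist_force": force on the tool from outside, world axes, zero at the start; "ft_torque": the same for the moment, N m; "finger_gap": finger opening in m.
Only numpy, scipy, OpenCV 4.12 (cv2) and the standard library are available. Lean on these libraries where they do the work, as an engineer would, in place of code of your own. Each camera call takes 0.05 s, during which the arm holds its last target. There are 200 camera calls.

## Working session

There is one attempt and no reset: what is moved stays moved. The work goes in short steps, Python scripts to look and compute and a tool call to move; the robot and the scene stay as the last step left them, time stands still between calls to the robot, and variables do not carry over. Pictures are saved under pics/ and viewed, about 8 in all and at most 12, crops included, and the job is handed in when it is done.

Besides the shell and the picture viewer there is one more tool, called after "Call:" as name(argument=value, ...), one argument or row to a line, values as JSON. send_rows: Moves the arm, as the interface text tells. Its arguments: {"type":"object","properties":{"series":{"type":"array"},"newtons":{"type":"number"}},"required":["series"]}

```bash
mkdir -p pics; cat > h.py <<'E'
from workcell import *
import numpy as np, cv2
from scipy.spatial.transform import Rotation as R
def quat(q): return R.from_quat([q[1],q[2],q[3],q[0]])
E
python3 - <<'E'
from h import *
s=get_state(); print(s)
for c in ("scene","side","wrist"):
    im=read_camera(c); cv2.imwrite(f"pics/{c}0.png",im); print(c,camera_info(c))
print(get_state()["clock"])
a=cv2.imread("pics/scene0.png");b=cv2.imread("pics/side0.png")
E
```

```text
{'clock': 0.0, 'joint_pos': array([-1.39602182e-01,  3.14025102e-01,  4.49866733e-02,  1.30360477e+00,
       -8.25177069e-06,  1.43121549e+00]), 'qvel': array([ 0.00158414,  0.00064648, -0.0005546 , -0.00019087, -0.001679  ,
       -0.00035054]), 'tau': array([-2.90074182e-03, -4.80629075e+01,  2.98531097e+01,  1.95313990e-02,
       -3.83516899e-04, -4.27451073e-05]), 'tcp_pos': array([5.74490258e-01, 5.82425360e-05, 2.30397969e-01]), 'orientation': array([-7.34984628e-04,  7.07114024e-01,  7.07098935e-01, -5.59057083e-04]), 'wrist_force': array([-0.02712913, -0.7778274 , -0.51771474]), 'ft_torque': array([-0.00454529,  0.02426346,  0.04692581]), 'finger_gap': 0.08548450052913575}
scene {'K': array([[462.7610699 ,   0.        , 260.14090673],
       [  0.        , 462.7610699 , 193.35128372],
       [  0.        ,   0.        ,   1.        ]]), 'D': array([-0.1853595,  0.       ,  0.       ,  0.       ,  0.       ]), 'xyz': array([ 1.16159371, -0.20953264,  0.90562229]), 'attitude': array([-0.26434656,  0.78243941,  0.53230659, -0.18590094])}
side {'K': array([[371.91142281,   0.        , 249.10322925],
       [  0.        , 371.91142281, 191.80658634],
       [  0.        ,   0.        ,   1.        ]]), 'D': array([-0.11680408,  0.        ,  0.        ,  0.        ,  0.        ]), 'xyz': array([0.37438259, 0.62615859, 0.46462658]), 'attitude': array([ 0.08213126, -0.14923834,  0.84831168, -0.50134785])}
wrist {'K': array([[335.70021358,   0.        , 254.73975657],
       [  0.        , 335.70021358, 192.37907514],
       [  0.        ,   0.        ,   1.        ]]), 'D': array([-0.09171404,  0.        ,  0.        ,  0.        ,  0.        ]), 'xyz': array([0.57588703, 0.07278305, 0.37442204]), 'attitude': array([ 1.43122126e-01,  9.89704691e-01,  3.79290140e-04, -7.32958146e-04])}
0.15
```

View pics/scene0.png

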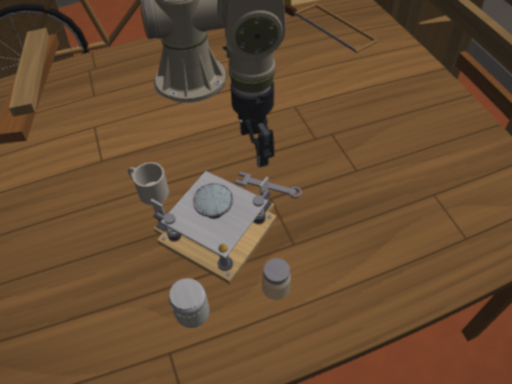

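View pics/side0.png

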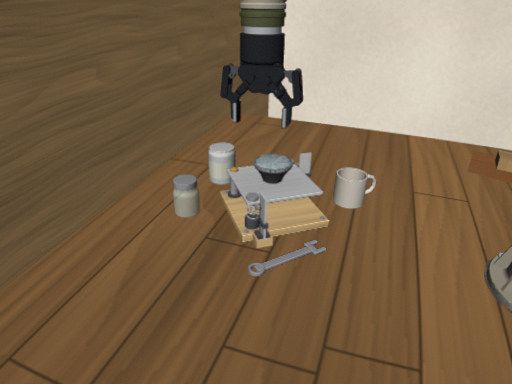

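View pics/wrist0.png

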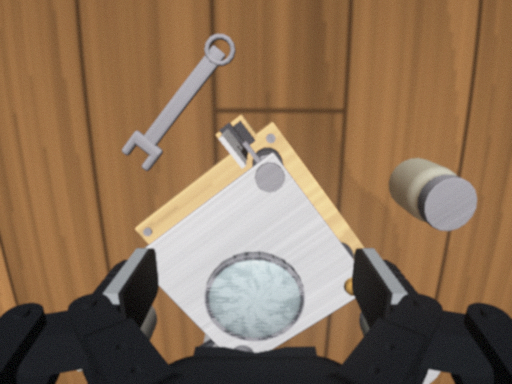

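```bash
python3 - <<'E'
from h import *
for c in ("scene","side","wrist"):
  for n in ("left_pad","left_pointer","left_clip_mark","lamp","mount"):
    for d in silhouettes(c,n)[:3]:
      ys,xs=np.nonzero(d["pixels"]); print(c,n,round(d["p"],2),d["box"],xs.mean().round(1),ys.mean().round(1),len(xs))
E
```

```text
scene left_pad 0.84 [163.1, 171.8, 104.8, 86.7] 214.5 213.9 5059
scene left_pointer 0.88 [158.0, 167.8, 108.5, 90.8] 214.4 213.3 5274
scene lamp 0.95 [195.5, 183.2, 37.2, 36.4] 213.0 200.1 1141
scene lamp 0.34 [155.9, 173.0, 110.0, 86.2] 214.0 213.9 5236
scene mount 0.59 [152.0, 174.0, 123.0, 110.6] 216.3 224.6 8445
side left_pad 0.62 [228.6, 155.0, 90.6, 58.9] 271.6 180.5 3023
side left_pad 0.57 [255.5, 155.8, 36.5, 25.4] 273.1 166.8 874
side left_clip_mark 0.41 [261.8, 217.9, 6.2, 11.5] 263.6 224.4 48
side lamp 0.81 [255.1, 153.1, 38.5, 27.4] 272.9 166.8 830
side mount 0.98 [220.4, 148.9, 110.4, 101.6] 272.6 198.4 6998
wrist left_pad 0.92 [149.2, 143.2, 201.7, 207.3] 254.8 261.1 25717
wrist left_pointer 0.83 [149.0, 142.2, 203.3, 210.4] 254.9 261.2 25571
wrist lamp 0.56 [203.3, 252.0, 101.8, 89.3] 254.3 296.1 7079
wrist mount 0.69 [133.9, 118.6, 226.9, 233.0] 252.7 244.3 32641
wrist mount 0.22 [389.5, 160.9, 87.0, 69.2] 432.8 193.9 4424
```

The wrist view shows the left button at about (271,177), the brass pivot at (350,286) and the left scale and clip at (235,140). In the scene view the left corner is at about (260,205) and the right corner at (165,220). I'll zoom in on these for the fit.

```bash
python3 - <<'E'
import cv2,numpy as np
w=cv2.imread("pics/wrist0.png");s=cv2.imread("pics/scene0.png");d=cv2.imread("pics/side0.png")
def c(im,x,y,W,H): return cv2.resize(im[y:y+H,x:x+W],(400,300),interpolation=cv2.INTER_CUBIC)
a=np.hstack([c(w,200,105,100,75),c(s,145,170,140,105)])
b=np.hstack([c(d,215,175,100,75),c(w,130,105,260,195)])
cv2.imwrite("pics/comp0.png",np.vstack([a,b]))
E
```

```text
(no output)
```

View pics/comp0.png

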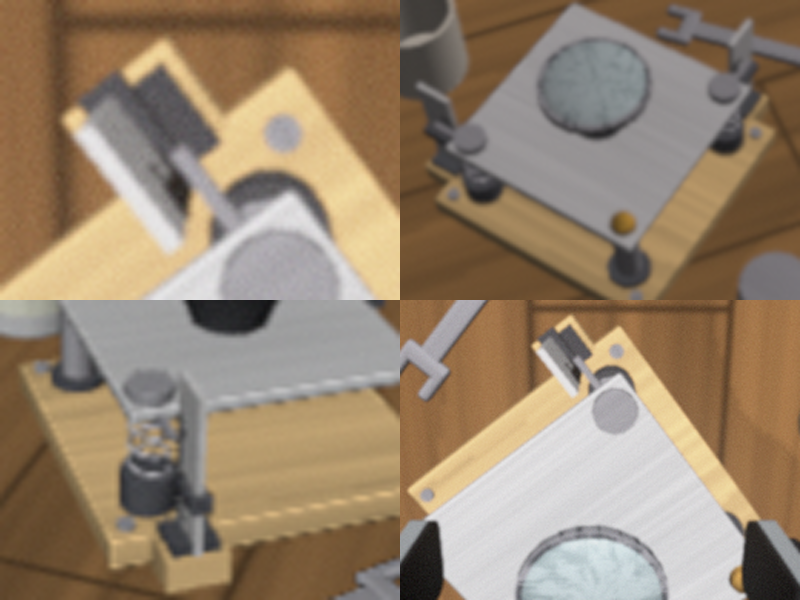

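The left scale stands with its width along the mount's x axis. The pointer runs in front of the face that looks towards the mount's -y. Next is the mount pose fit.

```bash
cat >> h.py <<'E'
def proj(P,ci):
    Rc=quat(ci["attitude"]); p=Rc.inv().apply(np.atleast_2d(P)-ci["xyz"])
    return cv2.projectPoints(p,np.zeros(3),np.zeros(3),ci["K"],ci["D"])[0][:,0]
def ray(uv,ci):
    n=cv2.undistortPoints(np.array(uv,float).reshape(-1,1,2),ci["K"],ci["D"])[:,0]
    d=quat(ci["attitude"]).apply(np.c_[n,np.ones(len(n))]); return d/np.linalg.norm(d,axis=1)[:,None]
def tri(cs):
    A=np.zeros((3,3));b=np.zeros(3)
    for c,d in cs:
        M=np.eye(3)-np.outer(d,d);A+=M;b+=M@c
    return np.linalg.solve(A,b)
E
python3 - <<'E'
from h import *
from scipy.optimize import least_squares
O={"wrist":[((270,175),(70,-70,92)),((272.5,152.5),(85,-85,84)),((146.9,246),(85,85,84)),((271,122.5),(100,-100,18)),((135.2,228.5),(100,100,18)),((351,285.7),(-70,-70,90))],
"scene":[((223.4,247.7),(-70,-70,90)),((258.8,200.5),(70,-70,92)),((169.5,218.3),(-70,70,92)),((206.3,171),(85,85,84)),((226.2,256.8),(-85,-85,84))],
"side":[((252.5,195.5),(70,-70,92)),((242,236),(100,-100,18))]}
ci={c:camera_info(c) for c in O}
def W(q,P):
    c,s=np.cos(q[2]),np.sin(q[2]);P=np.array(P)/1000.
    return np.c_[q[0]+c*P[:,0]-s*P[:,1],q[1]+s*P[:,0]+c*P[:,1],P[:,2]]
def f(q): return np.concatenate([(proj(W(q,[p for _,p in v]),ci[c])-[u for u,_ in v]).ravel() for c,v in O.items()])
best=min((least_squares(f,[.57,-.1,y],loss="soft_l1") for y in np.arange(-3,3,.5)),key=lambda r:r.cost)
q=best.x; print(q,np.degrees(q[2])); print(f(q).reshape(-1,2).round(1).tolist())
np.save("q.npy",q)
N=[(70,-70,92),(-70,70,92),(107,-70,80),(-70,107,80),(0,0,136)]
print(W(q,N).round(4))
E
```

```text
[ 0.57613425 -0.09490726  2.22691243] 127.5926836961545
[[-0.5, 1.7], [-0.0, -1.4], [-14.3, 11.3], [1.2, -1.6], [-1.2, 0.0], [3.6, 0.6], [0.3, -0.3], [0.1, -0.6], [0.2, -0.2], [-0.6, -0.4], [-0.3, 0.8], [-1.9, -0.0], [-1.2, -0.1]]
[[ 0.5889  0.0033  0.092 ]
 [ 0.5634 -0.1931  0.092 ]
 [ 0.5663  0.0326  0.08  ]
 [ 0.5341 -0.2156  0.08  ]
 [ 0.5761 -0.0949  0.136 ]]
```

```bash
cat >> h.py <<'E'
def rel():
    s=get_state();ci=camera_info("wrist");Rt=quat(s["orientation"])
    return Rt.inv().apply(ci["xyz"]-s["tcp_pos"]), Rt.inv()*quat(ci["attitude"])
def shift(P,s=None):  # world target TCP -> tool cm
    s=s or get_state(); return quat(s["orientation"]).inv().apply(np.array(P)-s["tcp_pos"])*100
E
python3 - <<'E'
from h import *
t,Rc=rel(); print(t, Rc.as_rotvec(degrees=True))
s=get_state();Rt=quat(s["orientation"])
q=np.load("q.npy")
def plan(T,rv,d,off=(0,0)):
    Rn=Rt*R.from_rotvec(rv,degrees=True); Rcam=Rn*Rc
    cam=np.array(T)-d*Rcam.as_matrix()[:,2]-Rcam.as_matrix()[:,0]*off[0]-Rcam.as_matrix()[:,1]*off[1]
    P=cam-Rn.apply(t); flange=P-Rn.as_matrix()[:,2]*.2
    print(rv,d,"tcp",P.round(3),"cam",cam.round(3),"look",Rcam.as_matrix()[:,2].round(2),"wristrad",np.hypot(*flange[:2]).round(3),"shift",shift(P,s).round(2))
L=(.566,.033,.07)
for d in (.2,.25):
  for rv in ((0,0,0),(15,-12,0),(23,-18,0),(0,-20,0),(30,0,0)): plan(L,rv,d)
E
```

```text
[ 0.07278665  0.00105817 -0.14380081] [-12.91971991 -12.92788586  89.28902882]
(0, 0, 0) 0.2 tcp [0.565 0.017 0.118] cam [0.566 0.09  0.262] look [ 0.   -0.28 -0.96] wristrad 0.565 shift [ 1.7  -1.01 11.33]
(15, -12, 0) 0.2 tcp [0.578 0.027 0.119] cam [0.614 0.128 0.239] look [-0.24 -0.47 -0.85] wristrad 0.633 shift [ 2.72  0.27 11.24]
(23, -18, 0) 0.2 tcp [0.584 0.032 0.117] cam [0.636 0.145 0.22 ] look [-0.35 -0.56 -0.75] wristrad 0.668 shift [ 3.22  0.94 11.42]
(0, -20, 0) 0.2 tcp [0.565 0.034 0.121] cam [0.566 0.152 0.231] look [ 0.   -0.59 -0.8 ] wristrad 0.574 shift [ 3.43 -1.01 11.07]
(30, 0, 0) 0.2 tcp [0.589 0.017 0.112] cam [0.662 0.09  0.236] look [-0.48 -0.28 -0.83] wristrad 0.689 shift [ 1.7   1.4  11.92]
(0, 0, 0) 0.25 tcp [0.565 0.031 0.166] cam [0.566 0.104 0.31 ] look [ 0.   -0.28 -0.96] wristrad 0.566 shift [ 3.11 -1.01  6.54]
(15, -12, 0) 0.25 tcp [0.59  0.051 0.161] cam [0.626 0.152 0.282] look [-0.24 -0.47 -0.85] wristrad 0.648 shift [5.09 1.46 7.01]
(23, -18, 0) 0.25 tcp [0.602 0.06  0.155] cam [0.654 0.173 0.258] look [-0.35 -0.56 -0.75] wristrad 0.689 shift [6.01 2.69 7.66]
(0, -20, 0) 0.25 tcp [0.565 0.064 0.161] cam [0.566 0.182 0.271] look [ 0.   -0.59 -0.8 ] wristrad 0.58 shift [ 6.41 -1.01  7.05]
(30, 0, 0) 0.25 tcp [0.613 0.031 0.154] cam [0.686 0.104 0.278] look [-0.48 -0.28 -0.83] wristrad 0.714 shift [3.11 3.8  7.77]
```

Call:
send_rows(
  series=[3, 1.3, 3.8, 11, -9, 0, 0, 6, 2.7, 7.7, 23, -18, 0, 0, 6, 2.7, 7.7, 23, -18, 0, 0, 6, 2.7, 7.7, 23, -18, 0, 0, 6, 2.7, 7.7, 23, -18, 0, 0, 6, 2.7, 7.7, 23, -18, 0, 0, 6, 2.7, 7.7, 23, -18, 0, 0, 6, 2.7, 7.7, 23, -18, 0, 0],
  newtons=40,
)

```text
clock: 1.57
tcp_pos: [0.6025, 0.0592, 0.1574]
orientation: [-0.029, 0.685, 0.684, -0.248]
wrist_force: [0.3, 0.5, 0.2]
finger_gap: -0.0
```

```bash
cat > snap.py <<'E'
import sys,pickle
from h import *
n=sys.argv[1]; s=get_state(); ci=camera_info("wrist"); im=read_camera("wrist"); s2=get_state()
pickle.dump((s,ci),open(n+".pkl","wb")); cv2.imwrite(f"pics/{n}.png",im)
print(s["clock"],s["tcp_pos"],s["finger_gap"],abs(s["qvel"]).max(),ci["xyz"])
E
python3 snap.py A; python3 - <<'E'
import cv2
im=cv2.imread("pics/A.png"); cv2.imwrite("pics/A2.png",cv2.resize(im,(768,576),interpolation=cv2.INTER_CUBIC))
E
```

```text
1.5667 [0.60245684 0.05920046 0.15741228] -4.275942551758239e-05 0.04645685428834734 [0.65333695 0.17122892 0.26184306]
```

View pics/A2.png

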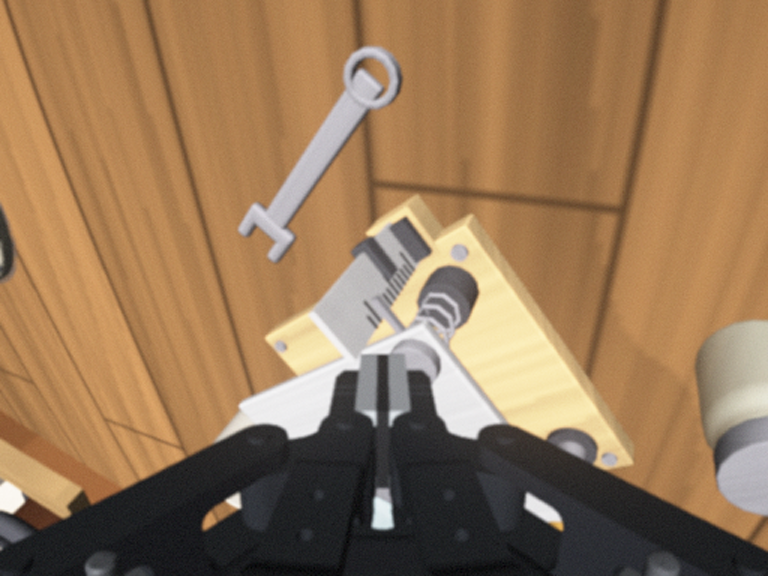

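The left scale shows clearly in the wrist view. At 1.5x, the clip band is at (376,255), the foot at (410,240) and the pointer at (390,312). I'll crop in for pixel measurements.

```bash
python3 - <<'E'
import cv2
im=cv2.imread("pics/A.png")[135:235,200:300]
cv2.imwrite("pics/A3.png",cv2.resize(im,(600,600),interpolation=cv2.INTER_CUBIC))
E
```

```text
(no output)
```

View pics/A3.png

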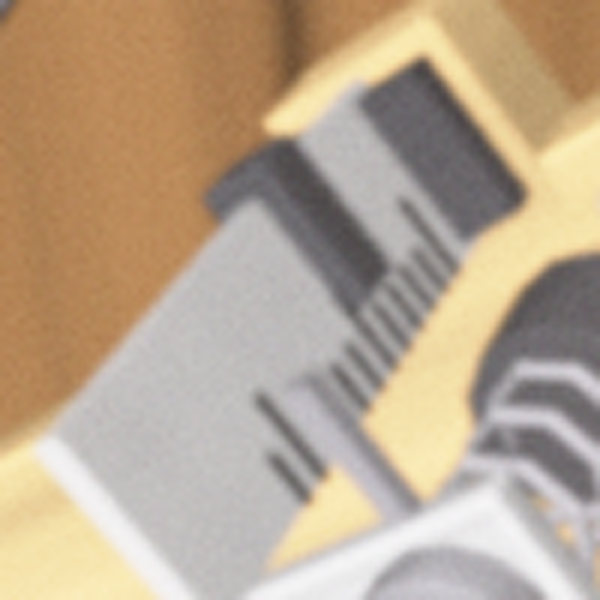

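```bash
cat >> h.py <<'E'
def mount(P):
    q=np.load("q.npy");c,s=np.cos(q[2]),np.sin(q[2]);d=np.atleast_2d(P)-[q[0],q[1],0]
    return np.c_[c*d[:,0]+s*d[:,1],-s*d[:,0]+c*d[:,1],d[:,2]]*1000
def hit(uv,ci,axis,val): # mount-frame plane
    C=mount(ci["xyz"]);D=mount(ci["xyz"]+ray(uv,ci))-C
    return C+D*((val-C[:,axis])/D[:,axis])[:,None]
E
python3 - <<'E'
from h import *
import pickle
s,ci=pickle.load(open("A.pkl","rb"))
k=lambda *p:[(200+x/6-.4,135+y/6-.4) for x,y in p]
top=hit(k((65,435),(205,600)),ci,2,110);print("top edge",top.round(1).tolist())
print("pointer tip z80",hit(k((305,385)),ci,2,82).round(1))
print("button z92",hit(k((455,590)),ci,2,92).round(1))
y=top[:,1].mean()
for dy in (0,-4,-5): print(dy,"faceedge",hit(k((255,205),(350,310),(262,165),(355,285),(295,140),(388,268)),ci,1,y+dy).round(1).tolist())
print("foot",hit(k((350,85),(470,240),(262,397),(272,455)),ci,1,y).round(1).tolist())
print("pointer plane",hit(k((305,385)),ci,1,-70).round(1))
# tip predicted pixel
q=np.load("q.npy")
E
```

```text
top edge [[123.1, -62.3, 110.0], [98.1, -62.1, 110.0]]
pointer tip z80 [[106.3 -70.2  82. ]]
button z92 [[ 78.2 -76.5  92. ]]
0 faceedge [[123.4, -62.2, 57.6], [104.2, -62.2, 55.8], [126.2, -62.2, 51.0], [105.7, -62.2, 51.5], [125.0, -62.2, 41.8], [103.2, -62.2, 43.3]]
-4 faceedge [[124.4, -66.2, 62.6], [105.7, -66.2, 60.9], [127.2, -66.2, 56.3], [107.1, -66.2, 56.7], [126.0, -66.2, 47.2], [104.7, -66.2, 48.7]]
-5 faceedge [[124.7, -67.2, 63.9], [106.1, -67.2, 62.2], [127.4, -67.2, 57.6], [107.5, -67.2, 58.0], [126.2, -67.2, 48.6], [105.1, -67.2, 50.0]]
foot [[124.2, -62.2, 23.0], [95.3, -62.2, 23.1], [107.0, -62.2, 80.5], [101.5, -62.2, 85.8]]
pointer plane [[106.2 -70.   81.8]]
```

```bash
cat >> h.py <<'E'
def world(p):
    q=np.load("q.npy");c,s=np.cos(q[2]),np.sin(q[2]);p=np.array(p)/1000.
    return np.array([q[0]+c*p[0]-s*p[1],q[1]+s*p[0]+c*p[1],p[2]])
def move(p,ang=None):
    """mount-frame TCP target (mm), world angle of tool x (deg) -> row numbers"""
    s=get_state();Rt=quat(s["orientation"]);sh=shift(world(p),s)
    rv=np.zeros(3)
    if ang is not None:
        a=np.radians(ang);x=np.array([np.cos(a),np.sin(a),0]);z=np.array([0,0,-1.])
        rv=(Rt.inv()*R.from_matrix(np.c_[x,np.cross(z,x),z])).as_rotvec(degrees=True)
    print("move",sh.round(2),rv.round(1),"now mount",mount(s["tcp_pos"]).round(1),"j",s["joint_pos"].round(2))
E
python3 - <<'E'
from h import *
ci=camera_info("side")
for v in (-66,-62,-58): print(hit([(263.6,224.4)],ci,1,v).round(1))
move((68,-70,125),37.6)
E
```

```text
[[138.7 -66.   64.6]]
[[128.4 -62.   57.1]]
[[118.  -58.   49.7]]
move [-4.39  0.49  5.11] [-12.8  27.   51.1] now mount [[ 106.  -114.7  158.4]] j [ 0.1   0.81  0.57  1.77 -0.26  1.73]
```

Call:
send_rows(
  series=[-1.5, 0.2, 0.5, -2, 4, 8, 0, -4.4, 0.5, 3, -4, 9, 17, 0, -4.4, 0.5, 4, -6, 13, 25, 0, -4.4, 0.5, 5.1, -9, 19, 36, 0, -4.4, 0.5, 5.1, -12.8, 27, 51.1, 0, -4.4, 0.5, 5.1, -12.8, 27, 51.1, 0, -4.4, 0.5, 5.1, -12.8, 27, 51.1, 0, -4.4, 0.5, 5.1, -12.8, 27, 51.1, 0, -4.4, 0.5, 5.1, -12.8, 27, 51.1, 0, -4.4, 0.5, 5.1, -12.8, 27, 51.1, 0],
)

```text
clock: 2.45
tcp_pos: [0.5886, 0.0011, 0.1262]
orientation: [0.001, 0.947, 0.322, 0.001]
wrist_force: [0.1, -0.5, -0.5]
finger_gap: 0.0
```

```bash
python3 snap.py B; python3 - <<'E'
from h import *
move((68,-70,97),37.6); print(get_state()["wrist_force"])
E
```

```text
2.45 [0.58859087 0.00113447 0.12623337] 2.580687915630054e-05 0.0647329215829993 [0.6465718  0.045883   0.27007873]
move [0.1  0.02 2.87] [0.1 0.  0. ] now mount [[ 68.3 -69.1 125.7]] j [-0.13  0.39 -0.11  1.07 -0.    2.35]
[0.15572837 0.55300051 0.95566404]
```

View pics/B.png

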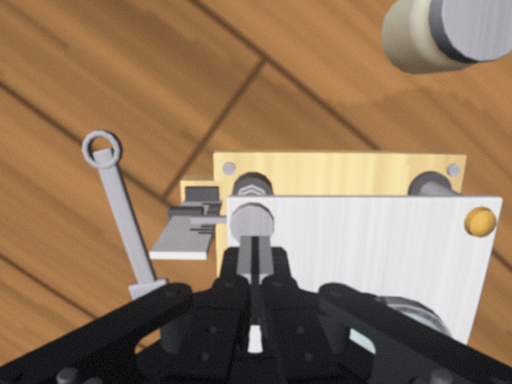

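The shut fingers sit over the left button, with the pointer at (208,219) and the clip at (190,210) clear to their left. I'll descend to just above contact.

Call:
send_rows(
  series=[0.05, 0, 1.5, 0, 0, 0, 0, 0.1, 0, 2.9, 0, 0, 0, 0, 0.1, 0, 2.9, 0, 0, 0, 0, 0.1, 0, 3.1, 0, 0, 0, 0, 0.1, 0, 3.3, 0, 0, 0, 0, 0.1, 0, 3.5, 0, 0, 0, 0, 0.1, 0, 3.5, 0, 0, 0, 0, 0.1, 0, 3.5, 0, 0, 0, 0],
)

```text
clock: 3.17
tcp_pos: [0.5908, 0.0032, 0.0869]
orientation: [-0.001, 0.946, 0.323, -0.003]
wrist_force: [-1.9, 1.1, 4.9]
finger_gap: 0.0002
```

```bash
python3 -c "
from h import *
s=get_state();print(s['tcp_pos'],s['wrist_force'],mount(s['tcp_pos']))"
```

```text
[0.59076323 0.00316407 0.08690971] [-1.93956095  1.07654389  4.87971839] [[ 68.78421481 -71.41934645  86.90970572]]
```

Call:
send_rows(
  series=[0, 0, 0.2, 0, 0, 0, 0, 0, 0, 0.4, 0, 0, 0, 0, 0, 0, 0.6, 0, 0, 0, 0, 0, 0, 0.8, 0, 0, 0, 0, 0, 0, 1.0, 0, 0, 0, 0, 0, 0, 1.0, 0, 0, 0, 0, 0, 0, 1.0, 0, 0, 0, 0, 0, 0, 1.0, 0, 0, 0, 0],
)

```text
clock: 3.83
tcp_pos: [0.5908, 0.0033, 0.0771]
orientation: [-0.001, 0.946, 0.323, -0.003]
wrist_force: [-2.1, 1.0, 7.4]
finger_gap: -0.0002
```

```bash
python3 snap.py C; python3 -c "
from h import *
s=get_state();print(s['tcp_pos'],s['wrist_force'],mount(s['tcp_pos']))
im=cv2.imread('pics/C.png')[150:300,140:290];cv2.imwrite('pics/C2.png',cv2.resize(im,(600,600),interpolation=cv2.INTER_CUBIC))"
```

```text
3.8333 [0.59081526 0.00333087 0.07707885] -0.00023001560214011945 0.0011021799487981189 [0.64970358 0.04812493 0.22056667]
[0.59082852 0.00332328 0.07711315] [-2.05312887  2.31952998  6.82087115] [[ 68.87053947 -71.56821052  77.1131485 ]]
```

View pics/C2.png

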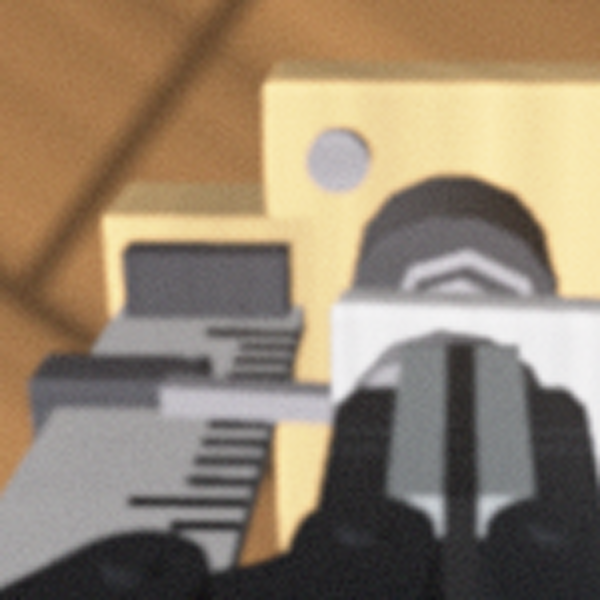

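```bash
python3 - <<'E'
from h import *
import pickle
s,ci=pickle.load(open("C.pkl","rb"))
k=lambda *p:[(140+x/4-.4,150+y/4-.4) for x,y in p]
print("pointer",hit(k((160,400),(160,382),(160,418)),ci,1,-70).round(1).tolist())
print("face: clipback, tick80, foot",hit(k((110,408),(130,502),(210,316),(215,330)),ci,1,-62.2).round(1).tolist())
print("front",hit(k((100,378),(120,355)),ci,1,-66.2).round(1).tolist())
E
```

```text
pointer [[106.4, -70.0, 69.2], [107.5, -70.0, 64.1], [105.3, -70.0, 74.1]]
face: clipback, tick80, foot [[116.6, -62.2, 56.2], [108.0, -62.2, 80.7], [108.7, -62.2, 23.8], [106.9, -62.2, 29.3]]
front [[117.9, -66.2, 55.2], [117.0, -66.2, 47.6]]
```

```bash
python3 - <<'E'
from h import *
import pickle
for n,u in (("B",200),("C",197),("C",210)):
    s,ci=pickle.load(open(n+".pkl","rb")); g=cv2.cvtColor(cv2.imread(f"pics/{n}.png"),cv2.COLOR_BGR2GRAY).astype(int)
    P=[tuple(world((105,-70,z))) for z in (82,)];print(n,ci["xyz"],proj(P,ci))
    v0=205 if n=="B" else 238
    print([(v,g[v,u-2:u+3].mean().round().astype(int).item()) for v in range(v0,v0+24)])
E
```

```text
B [0.6465718  0.045883   0.27007873] [[193.44594953 218.37504202]]
[(205, 133), (206, 102), (207, 73), (208, 66), (209, 68), (210, 77), (211, 84), (212, 87), (213, 90), (214, 92), (215, 102), (216, 124), (217, 150), (218, 174), (219, 181), (220, 181), (221, 182), (222, 180), (223, 171), (224, 153), (225, 139), (226, 126), (227, 126), (228, 115)]
C [0.64970358 0.04812493 0.22056667] [[176.61488386 261.96340351]]
[(238, 155), (239, 142), (240, 139), (241, 142), (242, 138), (243, 115), (244, 106), (245, 113), (246, 124), (247, 153), (248, 179), (249, 191), (250, 193), (251, 193), (252, 193), (253, 186), (254, 154), (255, 102), (256, 85), (257, 122), (258, 139), (259, 115), (260, 82), (261, 104)]
C [0.64970358 0.04812493 0.22056667] [[176.61488386 261.96340351]]
[(238, 115), (239, 101), (240, 87), (241, 102), (242, 109), (243, 87), (244, 82), (245, 99), (246, 116), (247, 133), (248, 160), (249, 185), (250, 194), (251, 193), (252, 194), (253, 193), (254, 194), (255, 193), (256, 193), (257, 198), (258, 202), (259, 202), (260, 204), (261, 204)]
```

```bash
python3 - <<'E'
from h import *
import pickle
for n,uv in (("B",(200,220.5)),("C",(197,250.4))):
    s,ci=pickle.load(open(n+".pkl","rb")); print(n,hit([uv],ci,1,-70).round(1))
E
```

```text
B [[100.5 -70.   85.5]]
C [[ 97.5 -70.   69.9]]
```

```bash
python3 -c "
import cv2
im=cv2.imread('pics/B.png')[170:270,140:260];cv2.imwrite('pics/B2.png',cv2.resize(im,(720,600),interpolation=cv2.INTER_CUBIC))"
```

```text
(no output)
```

View pics/B2.png

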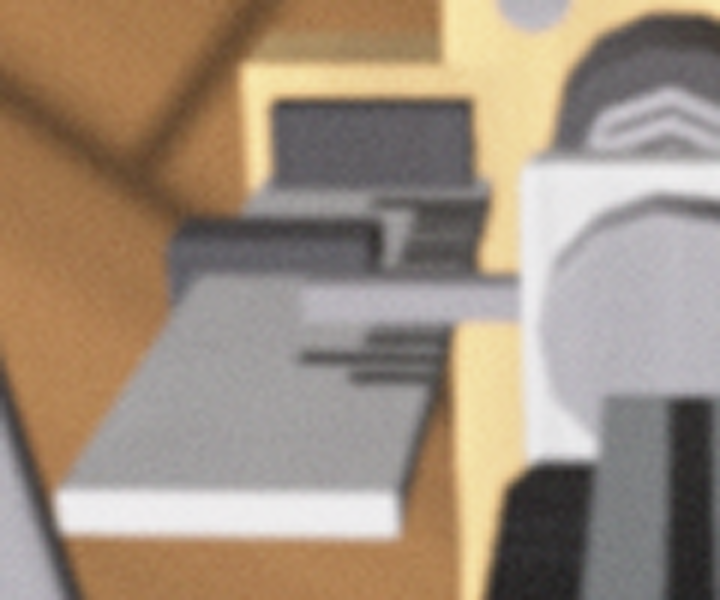

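```bash
python3 - <<'E'
from h import *
import pickle
def k(o,m,*p): return [(o[0]+x/m-.4,o[1]+y/m-.4) for x,y in p]
s,ci=pickle.load(open("B.pkl","rb")); K=lambda *p:k((140,170),6,*p)
for f in (-62.2,-63,-64):
  print("B",f,"tick,foot,top,clipback",hit(K((302,355),(360,187),(230,488),(230,276)),ci,1,f)[:,2].round(1),"ptr",[hit(K((305,300)),ci,1,f-d)[0].round(1).tolist() for d in (6,7,8)],"front",hit(K((280,243),(280,222)),ci,1,f-4)[:,2].round(1))
s,ci=pickle.load(open("C.pkl","rb")); K=lambda *p:k((140,150),4,*p)
for f in (-61.5,-62.2,-63):
  print("C",f,"tick,foot,clipback",hit(K((135,502),(210,316),(110,408)),ci,1,f)[:,2].round(1),"ptr",[hit(K((165,400)),ci,1,f-d)[0].round(1).tolist() for d in (6,7,8)],"front",hit(K((100,378),(120,355)),ci,1,f-4)[:,2].round(1))
E
```

```text
B -62.2 tick,foot,top,clipback [ 79.4  23.4 109.8  56.3] ptr [[107.4, -68.2, 79.4], [106.9, -69.2, 82.0], [106.3, -70.2, 84.6]] front [56.4 49. ]
B -63 tick,foot,top,clipback [ 81.4  25.9 111.5  58.4] ptr [[107.0, -69.0, 81.5], [106.4, -70.0, 84.0], [105.9, -71.0, 86.6]] front [58.6 51.4]
B -64 tick,foot,top,clipback [ 83.8  29.  113.5  61.1] ptr [[106.4, -70.0, 84.0], [105.9, -71.0, 86.6], [105.4, -72.0, 89.2]] front [61.5 54.3]
C -61.5 tick,foot,clipback [79.5 22.2 54.8] ptr [[107.0, -67.5, 64.2], [106.5, -68.5, 66.2], [106.0, -69.5, 68.2]] front [53.7 46.1]
C -62.2 tick,foot,clipback [80.6 23.8 56.2] ptr [[106.6, -68.2, 65.6], [106.1, -69.2, 67.6], [105.6, -70.2, 69.6]] front [55.2 47.6]
C -63 tick,foot,clipback [82.  25.7 57.8] ptr [[106.2, -69.0, 67.2], [105.7, -70.0, 69.2], [105.2, -71.0, 71.2]] front [56.8 49.4]
```

Using the resting pointer (80 mm) and the scale's ticks as references, the left clip's middle is at about 51.5 mm. The pointer is now at about 65.4 mm, which the force agrees with. About 10 mm more of TCP travel is needed, so I'll do 9.5 mm and check.

Call:
send_rows(
  series=[0, 0, 0.2, 0, 0, 0, 0, 0, 0, 0.4, 0, 0, 0, 0, 0, 0, 0.6, 0, 0, 0, 0, 0, 0, 0.8, 0, 0, 0, 0, 0, 0, 0.95, 0, 0, 0, 0, 0, 0, 0.95, 0, 0, 0, 0, 0, 0, 0.95, 0, 0, 0, 0],
)

```text
clock: 4.47
tcp_pos: [0.5913, 0.0031, 0.0682]
orientation: [-0.0, 0.946, 0.323, -0.002]
wrist_force: [-2.1, 1.0, 10.8]
finger_gap: -0.0
```

```bash
python3 snap.py D; python3 -c "
from h import *
s=get_state();print(s['tcp_pos'],s['wrist_force'],mount(s['tcp_pos']))
im=cv2.imread('pics/D.png')[170:300,130:280];cv2.imwrite('pics/D2.png',cv2.resize(im,(600,520),interpolation=cv2.INTER_CUBIC))"
```

```text
4.4667 [0.59132469 0.00313025 0.0682072 ] -3.251084571179483e-05 0.0022438189966245714 [0.65003099 0.04797905 0.21173032]
[0.59131137 0.00313097 0.0682511 ] [-2.35022655  1.84524003 10.71708258] [[ 68.42360302 -71.83348202  68.25110041]]
```

View pics/D2.png

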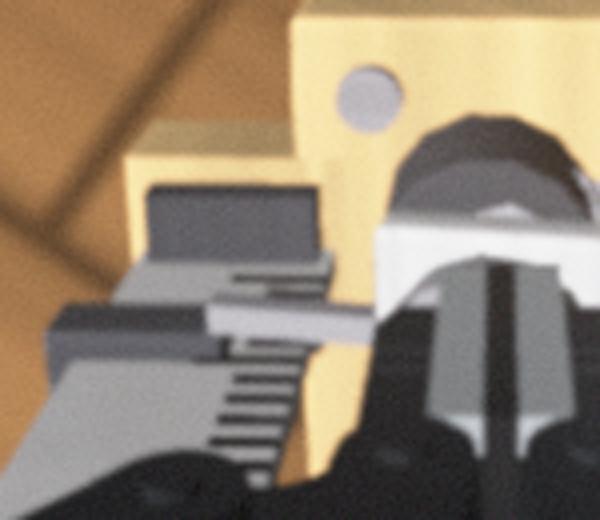

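```bash
python3 - <<'E'
from h import *
import pickle
s,ci=pickle.load(open("D.pkl","rb")); K=lambda *p:[(130+x/4-.4,170+y/4-.4) for x,y in p]
for f in (-61.5,-62.2):
  print(f,"foot,clipback",hit(K((230,262),(130,360)),ci,1,f)[:,2].round(1),"ptr",[hit(K((208,316)),ci,1,f-d)[0].round(1).tolist() for d in (6.2,7,8)],"front",hit(K((130,332),(130,305)),ci,1,f-4)[:,2].round(1))
E
```

```text
-61.5 foot,clipback [22.7 54.6] ptr [[106.4, -67.7, 53.9], [106.0, -68.5, 55.5], [105.5, -69.5, 57.5]] front [54.4 46.4]
-62.2 foot,clipback [24.3 55.9] ptr [[106.0, -68.4, 55.3], [105.6, -69.2, 56.9], [105.2, -70.2, 58.9]] front [55.8 47.8]
```

Call:
send_rows(
  series=[0, 0, 0.15, 0, 0, 0, 0, 0, 0, 0.25, 0, 0, 0, 0, 0, 0, 0.25, 0, 0, 0, 0, 0, 0, 0.25, 0, 0, 0, 0, 0, 0, 0.25, 0, 0, 0, 0, 0, 0, 0.25, 0, 0, 0, 0, 0, 0, 0.25, 0, 0, 0, 0, 0, 0, 0.25, 0, 0, 0, 0, 0, 0, 0.25, 0, 0, 0, 0, 0, 0, 0.25, 0, 0, 0, 0],
)

```text
clock: 5.35
tcp_pos: [0.5915, 0.003, 0.066]
orientation: [-0.0, 0.946, 0.323, -0.002]
wrist_force: [-1.7, 2.5, 10.8]
finger_gap: 0.0002
```

```bash
python3 snap.py E; python3 - <<'E'
from h import *
import pickle
s,ci=pickle.load(open("E.pkl","rb")); g=cv2.cvtColor(cv2.imread("pics/E.png"),cv2.COLOR_BGR2GRAY).astype(int)
print(get_state()["wrist_force"])
h=cv2.cvtColor(cv2.imread("pics/D.png"),cv2.COLOR_BGR2GRAY).astype(int)
for n,a in (("D",h),("E",g)):
  for u in (162,190,200): print(n,u,"rows235-275",a[235:275,u-1:u+2].mean(1).round().astype(int).tolist())
E
```

```text
5.35 [0.59154837 0.00302177 0.06604753] 0.00022585531785488937 0.0013438427597189425 [0.650157   0.04791822 0.2095719 ]
[-3.04775089  0.91019395 10.55612856]
D 162 rows235-275 [151, 142, 144, 147, 154, 156, 157, 162, 161, 156, 128, 97, 69, 64, 63, 64, 69, 78, 94, 103, 104, 99, 98, 100, 111, 135, 154, 159, 161, 160, 160, 160, 158, 160, 158, 160, 160, 160, 160, 160]
D 190 rows235-275 [116, 140, 148, 124, 89, 110, 148, 151, 139, 123, 120, 148, 178, 195, 196, 200, 198, 196, 187, 169, 151, 153, 147, 123, 85, 87, 128, 142, 113, 73, 86, 132, 138, 109, 68, 87, 134, 145, 111, 65]
D 200 rows235-275 [118, 138, 150, 132, 92, 91, 110, 101, 79, 87, 109, 126, 153, 185, 194, 198, 199, 197, 189, 156, 110, 107, 128, 123, 84, 85, 123, 144, 118, 76, 85, 126, 142, 112, 71, 81, 125, 142, 121, 85]
E 162 rows235-275 [197, 181, 165, 158, 159, 160, 159, 161, 161, 163, 164, 155, 131, 95, 72, 64, 65, 67, 68, 74, 89, 103, 103, 102, 99, 100, 107, 131, 152, 160, 162, 160, 163, 159, 160, 159, 156, 161, 159, 160]
E 190 rows235-275 [102, 106, 123, 145, 152, 123, 90, 101, 124, 119, 125, 151, 181, 196, 200, 199, 199, 195, 189, 175, 159, 141, 124, 132, 142, 133, 96, 86, 125, 146, 120, 77, 84, 130, 149, 127, 83, 75, 115, 149]
E 200 rows235-275 [102, 106, 125, 149, 151, 128, 93, 109, 140, 135, 123, 127, 156, 182, 198, 200, 199, 201, 196, 189, 167, 125, 83, 93, 125, 130, 96, 76, 108, 138, 131, 94, 76, 107, 136, 125, 89, 67, 86, 110]
```

```bash
python3 - <<'E'
from h import *
import pickle
for n,f,uv,back,fb in (("B",-62.1,(200,220.5),(178,215.6),216),("C",-61.9,(197,250.4),(167,251.6),0),("D",-61.6,(190,250.5),(162,259.6),(162,246)),("E",-61.6,(190,250.6),(162,262.2),(162,248))):
    s,ci=pickle.load(open(n+".pkl","rb"))
    print(n,"tip z",[ (hit([uv],ci,1,f-d)[0,2]-2).round(1).item() for d in (6.5,7,7.5)],"clip top",hit([back],ci,1,f)[0,2].round(1), "front bottom", hit([fb],ci,1,f-4)[0,2].round(1) if type(fb) is tuple else "")
E
```

```text
B tip z [79.9, 81.2, 82.5] clip top 56.0 front bottom 
C tip z [64.7, 65.7, 66.7] clip top 55.6 front bottom 
D tip z [54.8, 55.8, 56.8] clip top 54.8 front bottom 46.7
E tip z [52.5, 53.5, 54.5] clip top 55.2 front bottom 46.7
```

Call:
send_rows(
  series=[0, 0, 0.08, 0, 0, 0, 0, 0, 0, 0.08, 0, 0, 0, 0, 0, 0, 0.08, 0, 0, 0, 0, 0, 0, 0.08, 0, 0, 0, 0, 0, 0, 0.08, 0, 0, 0, 0, 0, 0, 0.08, 0, 0, 0, 0, 0, 0, 0.08, 0, 0, 0, 0, 0, 0, 0.08, 0, 0, 0, 0, 0, 0, 0.08, 0, 0, 0, 0, 0, 0, 0.08, 0, 0, 0, 0],
)

```text
clock: 6.23
tcp_pos: [0.5916, 0.003, 0.0653]
orientation: [-0.0, 0.946, 0.323, -0.002]
wrist_force: [-1.9, 1.0, 11.4]
finger_gap: -0.0002
```

```bash
python3 snap.py F; python3 - <<'E'
from h import *
import pickle
s,ci=pickle.load(open("F.pkl","rb")); g=cv2.cvtColor(cv2.imread("pics/F.png"),cv2.COLOR_BGR2GRAY).astype(int)
print(s["wrist_force"])
for u in (162,185,190): print(u,g[240:270,u-1:u+2].mean(1).round().astype(int).tolist())
E
```

```text
6.2333 [0.59162141 0.00298619 0.06530566] -0.00016603040169775002 0.001971997904237981 [0.65020633 0.0478918  0.20885231]
[-1.86353555  1.02256672 11.43687029]
162 [161, 161, 161, 161, 162, 161, 162, 151, 125, 86, 68, 66, 68, 65, 70, 82, 95, 101, 102, 101, 102, 100, 109, 132, 154, 161, 160, 161, 159, 161]
185 [149, 138, 130, 126, 123, 132, 164, 191, 199, 200, 201, 199, 189, 150, 94, 56, 52, 62, 74, 88, 91, 80, 61, 88, 132, 155, 151, 141, 144, 154]
190 [133, 96, 76, 95, 110, 125, 150, 179, 196, 200, 201, 200, 197, 188, 173, 159, 147, 126, 113, 127, 140, 119, 83, 84, 129, 144, 119, 78, 82, 129]
```

The left pointer is within about 1 mm of the clip's middle, and I held it there for more than a second. Now I'll release it.

Call:
send_rows(
  series=[0, 0, -0.5, 0, 0, 0, 0, 0, 0, -1.2, 0, 0, 0, 0, 0, 0, -2, 0, 0, 0, 0, 0, 0, -4, 0, 0, 0, 0, 0, 0, -7, 0, 0, 0, 0, 0, 0, -10, 0, 0, 0, 0, 0, 0, -10, 0, 0, 0, 0, 0, 0, -10, 0, 0, 0, 0],
)

```text
clock: 6.95
tcp_pos: [0.5927, 0.0027, 0.1654]
orientation: [0.0, 0.946, 0.323, -0.001]
wrist_force: [-0.2, 0.7, -0.5]
finger_gap: 0.0003
```

```bash
python3 snap.py G; python3 - <<'E'
from h import *
s=get_state();print(s["wrist_force"]); move((-70,-10,175),90)
move((-70,62,170),90)
for n in ("mug","enamel_mug"):
  pass
E
```

```text
6.95 [0.59270433 0.0027238  0.16535001] 0.00027006649243163975 0.060703852110985224 [0.65110624 0.04769452 0.30895167]
[-0.45255389  0.73369638 -0.85497429]
move [-6.21 13.8  -1.15] [ -0.3   0.2 -52.3] now mount [[ 68.2 -71.8 163.6]] j [-0.13  0.38 -0.03  1.17 -0.    2.35]
move [-13.41  13.79  -0.61] [ -0.3   0.2 -52.3] now mount [[ 68.2 -71.8 163.6]] j [-0.13  0.38 -0.03  1.17 -0.    2.35]
```

Call:
send_rows(
  series=[-1, 1, -1.5, 0, 0, -7, 0, -3.3, 3.4, -2, 0, 0, -14, 0, -5.9, 6, -2, 0, 0, -21, 0, -8.5, 8.7, -2, 0, 0, -28, 0, -11, 11.3, -2, 0, 0, -35, 0, -13.4, 13.8, -2, 0, 0, -42, 0, -13.4, 13.8, -2, 0, 0, -49, 0, -13.4, 13.8, -2, 0, 0, -56, 0, -13.4, 13.8, -2, 0, 0, -63, 0, -13.4, 13.8, -2, 0, 0, -70, 0],
)

```text
clock: 7.83
tcp_pos: [0.5682, -0.1882, 0.1811]
orientation: [-0.005, 0.588, 0.809, -0.003]
wrist_force: [0.7, 0.1, -0.1]
finger_gap: -0.0002
```

Call:
send_rows(
  series=[0, 0, 0, 0, 0, -7, 0, 0, 0, 0, 0, 0, -14, 0, 0, 0, 0, 0, 0, -21, 0, 0, 0, 0, 0, 0, -28, 0, 0, 0, 0, 0, 0, -35, 0, 0, 0, 0, 0, 0, -42, 0, 0, 0, 0, 0, 0, -49, 0, 0, 0, 0, 0, 0, -56, 0, 0, 0, 0, 0, 0, -63, 0, 0, 0, 0, 0, 0, -70, 0],
)

```text
clock: 8.67
tcp_pos: [0.5684, -0.1877, 0.1812]
orientation: [-0.005, 0.017, 1.0, 0.0]
wrist_force: [-1.1, -0.5, -0.1]
finger_gap: -0.0002
```

Call:
send_rows(
  series=[0, 0, 0, 0, 0, -7, 0, 0, 0, 0, 0, 0, -14, 0, 0, 0, 0, 0, 0, -21, 0, 0, 0, 0, 0, 0, -28, 0, 0, 0, 0, 0, 0, -35, 0, 0, 0, 0, 0, 0, -42, 0, 0, 0, 0, 0, 0, -49, 0, 0, 0, 0, 0, 0, -56, 0, 0, 0, 0, 0, 0, -63, 0, 0, 0, 0, 0, 0, -70, 0],
)

```text
clock: 9.5
tcp_pos: [0.5684, -0.1877, 0.1812]
orientation: [-0.004, -0.559, 0.829, 0.003]
wrist_force: [-0.3, -0.1, 0.7]
finger_gap: 0.0002
```

```bash
python3 - <<'E'
from h import *
move((-70,68,125),-52.4)
E
```

```text
move [0.5  0.11 5.63] [  0.6   0.1 -59.6] now mount [[-68.8  62.7 181.2]] j [-0.45  0.38  0.03  1.22 -0.   -1.64]
```

Call:
send_rows(
  series=[0.5, 0.1, 0.6, 0, 0, -7, 0, 0.5, 0.1, 1.2, 0, 0, -14, 0, 0.5, 0.1, 1.8, 0, 0, -21, 0, 0.5, 0.1, 2.4, 0, 0, -28, 0, 0.5, 0.1, 3, 0, 0, -35, 0, 0.5, 0.1, 3.6, 0, 0, -42, 0, 0.5, 0.1, 4.2, 0, 0, -49, 0, 0.5, 0.1, 4.9, 0, 0, -56, 0, 0.5, 0.1, 5.6, 0.6, 0, -59.6, 0, 0.5, 0.1, 5.6, 0.6, 0, -59.6, 0],
)

```text
clock: 10.33
tcp_pos: [0.564, -0.1914, 0.124]
orientation: [-0.001, 0.896, -0.443, -0.002]
wrist_force: [-0.1, 0.4, -1.2]
finger_gap: 0.0
```

Call:
send_rows(
  series=[0, 0, 0, 0, 0, 0, 0, 0, 0, 0, 0, 0, 0, 0],
)

```text
clock: 10.5
tcp_pos: [0.5657, -0.1922, 0.1269]
orientation: [-0.001, 0.896, -0.445, 0.0]
wrist_force: [0.0, -0.8, -0.7]
finger_gap: -0.0001
```

```bash
python3 snap.py H; python3 - <<'E'
from h import *
move((-70,68,97),-52.4)
im=cv2.imread("pics/H.png"); cv2.imwrite("pics/H2.png",cv2.resize(im[130:330,200:460],(780,600),interpolation=cv2.INTER_CUBIC))
import pickle
s,ci=pickle.load(open("H.pkl","rb")); print(proj([world(p) for p in ((-70,70,92),(-70,107,80),(-62,107,110))],ci))
E
```

```text
10.5 [ 0.56573647 -0.1921625   0.12688066] -7.770734115725594e-05 0.014541799530027077 [ 0.61016617 -0.24912221  0.2706704 ]
move [-0.11  0.07  3.03] [-0.1 -0.  -0.4] now mount [[-71.   67.4 127.3]] j [-0.46  0.4  -0.08  1.08  0.   -2.68]
[[261.19432165 225.99669348]
 [321.66263647 218.07879428]
 [331.39639254 252.29287864]]
```

View pics/H2.png

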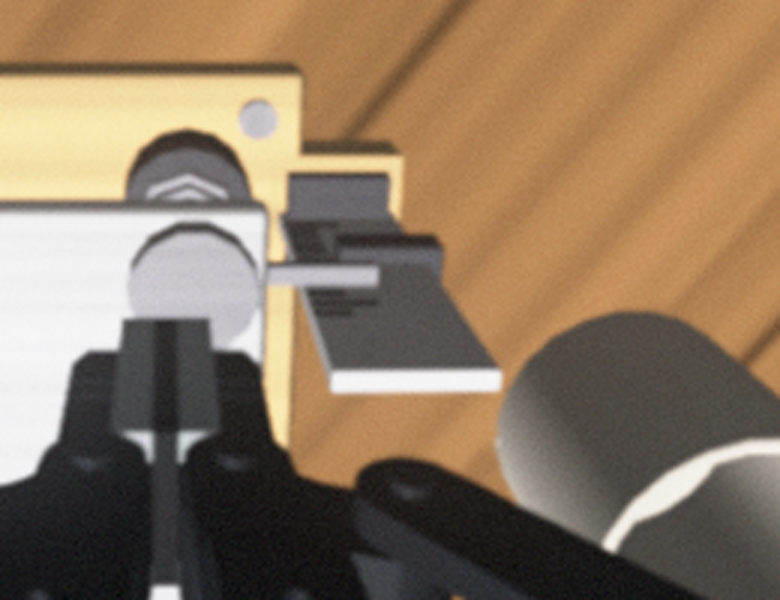

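```bash
python3 - <<'E'
from h import *
import pickle
s,ci=pickle.load(open("H.pkl","rb")); g=cv2.cvtColor(cv2.imread("pics/H.png"),cv2.COLOR_BGR2GRAY).astype(int)
for u in (305,312,318,324,330,340): print(u,"row198+",g[198:264,u-1:u+2].mean(1).round().astype(int).tolist())
K=lambda *p:[(200+x/3-.33,130+y/3-.33) for x,y in p]
for f in (-61,-62,-63):
  print(f,"tick,foot,top,clipback",hit(K((365,302),(345,213),(415,370),(390,264)),ci,0,f).round(1).tolist(),"ptrtop",[hit(K((375,275)),ci,0,f-d)[0].round(1).tolist() for d in (6.5,7,8)],"front",hit(K((390,246),(390,235)),ci,0,f-4)[:,2].round(1))
E
```

```text
305 row198+ [107, 106, 107, 107, 100, 81, 64, 60, 62, 66, 62, 63, 64, 55, 57, 54, 60, 65, 58, 70, 116, 165, 189, 197, 197, 195, 175, 129, 83, 58, 63, 68, 63, 63, 75, 75, 81, 100, 115, 124, 131, 138, 145, 149, 154, 153, 151, 153, 151, 148, 149, 145, 145, 145, 145, 145, 145, 146, 145, 145, 145, 145, 148, 147, 145, 145]
312 row198+ [104, 107, 104, 109, 98, 85, 71, 70, 76, 75, 64, 56, 58, 63, 67, 73, 76, 76, 69, 75, 115, 166, 190, 197, 198, 191, 174, 131, 83, 57, 59, 65, 58, 59, 63, 63, 58, 70, 79, 84, 83, 85, 85, 87, 85, 84, 85, 82, 84, 83, 85, 84, 84, 86, 104, 161, 219, 239, 242, 242, 242, 239, 220, 174, 146, 139]
318 row198+ [104, 106, 105, 104, 101, 87, 83, 81, 81, 71, 56, 47, 44, 53, 68, 92, 104, 102, 93, 83, 117, 165, 190, 196, 198, 193, 176, 137, 99, 82, 80, 73, 60, 57, 70, 77, 76, 78, 84, 85, 81, 81, 83, 85, 83, 84, 83, 85, 82, 86, 81, 84, 83, 84, 104, 167, 226, 241, 244, 244, 244, 241, 219, 171, 141, 134]
324 row198+ [105, 105, 106, 104, 99, 88, 82, 82, 80, 72, 55, 46, 46, 49, 69, 91, 103, 102, 95, 90, 118, 160, 182, 189, 191, 183, 165, 129, 98, 84, 80, 73, 61, 60, 75, 82, 82, 8
[... 652 characters left out ...]
, 85, 83, 84, 112, 179, 231, 243, 244, 245, 245, 240, 214, 171, 150, 149]
-61 tick,foot,top,clipback [[-61.0, 107.7, 77.8], [-61.0, 113.7, 17.8], [-61.0, 110.9, 109.0], [-61.0, 117.6, 55.8]] ptrtop [[-67.5, 109.2, 79.1], [-68.0, 108.9, 80.4], [-69.0, 108.3, 82.9]] front [54.8 47.2]
-62 tick,foot,top,clipback [[-62.0, 107.2, 80.2], [-62.0, 113.1, 20.9], [-62.0, 110.3, 110.9], [-62.0, 117.0, 58.4]] ptrtop [[-68.5, 108.6, 81.6], [-69.0, 108.3, 82.9], [-70.0, 107.8, 85.4]] front [57.6 50. ]
-63 tick,foot,top,clipback [[-63.0, 106.7, 82.5], [-63.0, 112.5, 24.0], [-63.0, 109.8, 112.9], [-63.0, 116.3, 61.1]] ptrtop [[-69.5, 108.0, 84.2], [-70.0, 107.8, 85.4], [-71.0, 107.2, 88.0]] front [60.3 52.9]
```

Call:
send_rows(
  series=[0, 0.1, 1, 0, 0, 0, 0, 0, 0.25, 2, 0, 0, 0, 0, 0, 0.25, 2.8, 0, 0, 0, 0, 0, 0.25, 3.1, 0, 0, 0, 0, 0, 0.25, 3.4, 0, 0, 0, 0, 0, 0.25, 3.7, 0, 0, 0, 0, 0, 0.25, 4, 0, 0, 0, 0, 0, 0.25, 4.3, 0, 0, 0, 0, 0, 0.25, 4.3, 0, 0, 0, 0, 0, 0.25, 4.3, 0, 0, 0, 0],
)

```text
clock: 11.38
tcp_pos: [0.5642, -0.1942, 0.085]
orientation: [-0.001, 0.896, -0.444, 0.001]
wrist_force: [-3.8, -2.3, 4.6]
finger_gap: 0.0001
```

```bash
python3 snap.py I; python3 - <<'E'
from h import *
s=get_state(); print(s["wrist_force"],mount(s["tcp_pos"]))
E
```

```text
11.3833 [ 0.5641614  -0.19418028  0.08498746] 7.907154250179136e-05 0.004017785299569846 [ 0.60849429 -0.25087448  0.22893308]
[-3.64929322 -1.33403581  5.20656566] [[-71.40113391  70.02338345  85.07218233]]
```

Call:
send_rows(
  series=[0, 0, 0.3, 0, 0, 0, 0, 0, 0, 0.6, 0, 0, 0, 0, 0, 0, 0.9, 0, 0, 0, 0, 0, 0, 1.2, 0, 0, 0, 0, 0, 0, 1.4, 0, 0, 0, 0, 0, 0, 1.4, 0, 0, 0, 0, 0, 0, 1.4, 0, 0, 0, 0],
)

```text
clock: 12.02
tcp_pos: [0.5647, -0.1944, 0.0717]
orientation: [-0.001, 0.896, -0.444, 0.002]
wrist_force: [-4.7, -0.1, 9.2]
finger_gap: -0.0003
```

```bash
python3 snap.py J; python3 - <<'E'
from h import *
s=get_state(); print(s["wrist_force"],mount(s["tcp_pos"]))
im=cv2.imread("pics/J.png"); cv2.imwrite("pics/J2.png",cv2.resize(im[180:300,235:385],(750,600),interpolation=cv2.INTER_CUBIC))
E
```

```text
12.0167 [ 0.56473454 -0.19436659  0.07174252] -0.00025359571587251265 0.0030248395159074557 [ 0.60887908 -0.25098242  0.21576897]
[-3.89056681 -0.93064022  8.68830942] [[-71.85514897  69.72322415  71.82323488]]
```

View pics/J2.png

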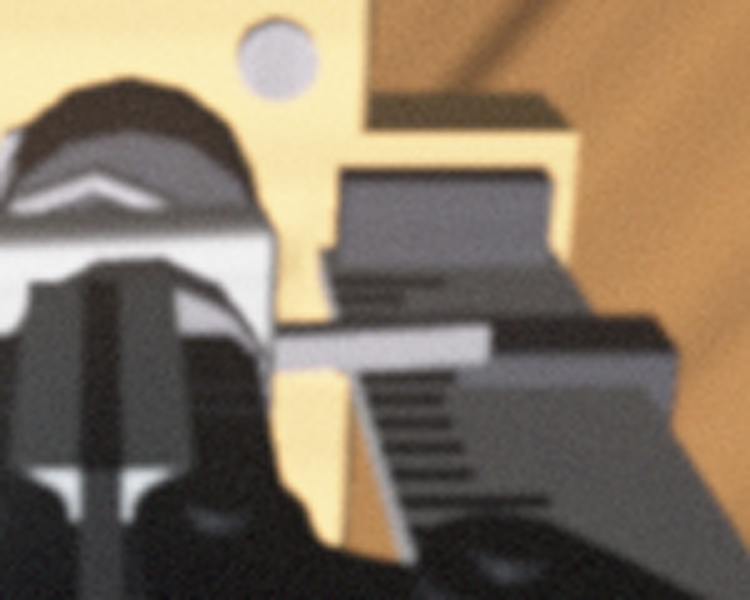

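```bash
python3 - <<'E'
from h import *
import pickle
s,ci=pickle.load(open("J.pkl","rb"))
K=lambda *p:[(235+x/5-.4,180+y/5-.4) for x,y in p]
for f in (-61,-62,-63):
  print(f,"tick,foot,clipback",hit(K((540,500),(450,262),(580,387)),ci,0,f).round(1).tolist(),"ptr",[(hit(K((488,343)),ci,0,f-d)[0]-[0,0,2]).round(1).tolist() for d in (6,6.5,7)],"front",hit(K((600,353),(600,320)),ci,0,f-4)[:,2].round(1))
E
```

```text
-61 tick,foot,clipback [[-61.0, 109.5, 78.7], [-61.0, 112.0, 22.1], [-61.0, 119.3, 56.1]] ptr [[-67.0, 108.7, 55.6], [-67.5, 108.4, 56.6], [-68.0, 108.2, 57.7]] front [56.2 48. ]
-62 tick,foot,clipback [[-62.0, 109.0, 80.3], [-62.0, 111.5, 24.4], [-62.0, 118.7, 58.0]] ptr [[-68.0, 108.2, 57.7], [-68.5, 107.9, 58.7], [-69.0, 107.7, 59.7]] front [58.2 50.2]
-63 tick,foot,clipback [[-63.0, 108.5, 82.0], [-63.0, 111.0, 26.8], [-63.0, 118.1, 60.0]] ptr [[-69.0, 107.7, 59.7], [-69.5, 107.4, 60.8], [-70.0, 107.2, 61.8]] front [60.2 52.3]
```

Call:
send_rows(
  series=[0, 0, 0.15, 0, 0, 0, 0, 0, 0, 0.3, 0, 0, 0, 0, 0, 0, 0.36, 0, 0, 0, 0, 0, 0, 0.36, 0, 0, 0, 0, 0, 0, 0.36, 0, 0, 0, 0, 0, 0, 0.36, 0, 0, 0, 0, 0, 0, 0.36, 0, 0, 0, 0, 0, 0, 0.36, 0, 0, 0, 0, 0, 0, 0.36, 0, 0, 0, 0, 0, 0, 0.36, 0, 0, 0, 0],
)

```text
clock: 12.9
tcp_pos: [0.565, -0.1944, 0.0686]
orientation: [-0.001, 0.896, -0.444, 0.002]
wrist_force: [-3.9, -0.3, 9.7]
finger_gap: -0.0001
```

```bash
python3 snap.py L; python3 - <<'E'
from h import *
import pickle
s,ci=pickle.load(open("L.pkl","rb"));print(s["wrist_force"])
for n in "JL":
  g=cv2.cvtColor(cv2.imread(f"pics/{n}.png"),cv2.COLOR_BGR2GRAY).astype(int)
  for u in (327,330,351): print(n,u,"240+",g[240:265,u-1:u+2].mean(1).round().astype(int).tolist())
E
```

```text
12.9 [ 0.56501888 -0.19438204  0.06857333] -0.00012572918353885863 0.0009615339940489256 [ 0.60905757 -0.25097467  0.21263956]
[-3.92511051 -0.28493064  9.66355835]
J 327 240+ [86, 79, 73, 67, 95, 146, 185, 196, 197, 196, 195, 188, 165, 130, 106, 96, 96, 89, 84, 81, 83, 82, 84, 79, 77]
J 330 240+ [85, 81, 73, 66, 98, 148, 186, 193, 191, 191, 191, 181, 158, 128, 112, 110, 104, 94, 84, 84, 80, 82, 82, 81, 82]
J 351 240+ [97, 86, 72, 56, 46, 43, 42, 44, 43, 50, 69, 89, 102, 108, 109, 106, 102, 89, 84, 84, 81, 81, 79, 82, 81]
L 327 240+ [82, 77, 71, 66, 94, 145, 183, 193, 195, 192, 193, 182, 148, 100, 78, 80, 82, 79, 73, 74, 81, 82, 79, 80, 82]
L 330 240+ [83, 83, 79, 77, 101, 143, 175, 181, 180, 179, 177, 165, 128, 89, 84, 101, 106, 109, 107, 103, 95, 83, 81, 81, 82]
L 351 240+ [94, 88, 85, 83, 80, 67, 49, 43, 42, 43, 40, 43, 47, 64, 87, 102, 107, 107, 108, 101, 93, 85, 81, 83, 82]
```

```bash
python3 - <<'E'
from h import *
import pickle
for n,p,b,ft,fb in (("J",248.8,257.2,250.2,242.7),("L",248.5,260.6,253.3,245.3)):
  s,ci=pickle.load(open(n+".pkl","rb"));f=-61.7
  print(n,"ptr",(hit([(329,p)],ci,0,f-6.3)[0]-[0,0,2]).round(1),"back",hit([(351,b)],ci,0,f)[0,2].round(1),"front",hit([(351,ft),(351,fb)],ci,0,f-4)[:,2].round(1))
E
```

```text
J ptr [-68.  106.4  58.3] back 57.7 front [57.5 48.3]
L ptr [-68.  106.3  54.4] back 57.9 front [57.5 48. ]
```

Call:
send_rows(
  series=[0, 0, 0.12, 0, 0, 0, 0, 0, 0, 0.12, 0, 0, 0, 0, 0, 0, 0.12, 0, 0, 0, 0, 0, 0, 0.12, 0, 0, 0, 0, 0, 0, 0.12, 0, 0, 0, 0, 0, 0, 0.12, 0, 0, 0, 0, 0, 0, 0.12, 0, 0, 0, 0, 0, 0, 0.12, 0, 0, 0, 0, 0, 0, 0.12, 0, 0, 0, 0, 0, 0, 0.12, 0, 0, 0, 0],
)

```text
clock: 13.78
tcp_pos: [0.5651, -0.1944, 0.0675]
orientation: [-0.001, 0.896, -0.444, 0.002]
wrist_force: [-3.4, -0.9, 11.0]
finger_gap: 0.0001
```

```bash
python3 snap.py M; python3 - <<'E'
from h import *
import pickle
from scipy.ndimage import gaussian_filter1d
s,ci=pickle.load(open("M.pkl","rb"));print(s["wrist_force"]);f=-61.7
g=cv2.cvtColor(cv2.imread("pics/M.png"),cv2.COLOR_BGR2GRAY).astype(float)
for u in (329,351): print(u,"240+",g[240:266,u-1:u+2].mean(1).round().astype(int).tolist())
a=g[240:258,328:331].mean(1); i=np.nonzero(a>145)[0]; p=240+(i[0]+i[-1])/2
print(p,(hit([(329,p)],ci,0,f-6.3)[0]-[0,0,2]).round(1))
E
```

```text
13.7833 [ 0.56511298 -0.19437413  0.06746479] 0.00014017216228556168 0.0016463406899846383 [ 0.60913109 -0.2509626   0.2115423 ]
[-3.35240222 -0.91342041 11.04403585]
329 240+ [84, 81, 76, 74, 103, 147, 183, 191, 192, 190, 190, 176, 133, 81, 63, 81, 93, 99, 99, 100, 95, 91, 86, 82, 82, 80]
351 240+ [91, 86, 85, 85, 82, 78, 68, 51, 44, 40, 41, 43, 42, 48, 60, 85, 97, 108, 108, 108, 104, 93, 81, 82, 80, 81]
248.0 [-68.  106.4  52.6]
```

Right pointer at about 52.6 mm against a clip middle of about 52.8 mm, held. I'll release it and retreat straight up.

Call:
send_rows(
  series=[0, 0, -0.5, 0, 0, 0, 0, 0, 0, -1.2, 0, 0, 0, 0, 0, 0, -2, 0, 0, 0, 0, 0, 0, -4, 0, 0, 0, 0, 0, 0, -7, 0, 0, 0, 0, 0, 0, -10, 0, 0, 0, 0, 0, 0, -13, 0, 0, 0, 0, 0, 0, -13, 0, 0, 0, 0, 0, 0, -13, 0, 0, 0, 0, 0, 0, -13, 0, 0, 0, 0],
)

```text
clock: 14.67
tcp_pos: [0.564, -0.1935, 0.1952]
orientation: [-0.001, 0.896, -0.444, 0.001]
wrist_force: [-0.2, -0.1, -1.0]
finger_gap: -0.0002
```

```bash
python3 snap.py N; python3 - <<'E'
from h import *
im=read_camera("scene"); a=cv2.imread("pics/scene0.png"); s=read_camera("side"); b=cv2.imread("pics/side0.png")
print(get_state()["wrist_force"])
# changes around the mount
for n,x,y,r in (("scene",im,a,(175,330,120,310)),("side",s,b,(135,275,165,390))):
    d=cv2.absdiff(x,y).max(2)[r[0]:r[1],r[2]:r[3]]; print(n,(d>50).sum(),np.argwhere(d>50)[:8].tolist())
w=cv2.imread("pics/N.png"); cv2.imwrite("pics/fin.png",np.hstack([cv2.resize(w,(400,300)),cv2.resize(s[135:275,165:352],(400,300))]))
E
```

```text
14.6667 [ 0.56404841 -0.19352762  0.19517069] -0.00015759601902369606 0.026680718393787682 [ 0.60838974 -0.25039874  0.3390039 ]
[-0.17348941 -0.17187376  0.21436403]
scene 177 [[0, 41], [0, 42], [0, 43], [0, 44], [0, 45], [0, 46], [0, 47], [0, 48]]
side 0 []
```

```bash
python3 -c "
from h import *
print(hand_in(), get_state()['clock'])"
```

```text
the job is handed in; nothing more can be done
the job is handed in; nothing more can be done
```

I pressed both corners one after the other to their clips, held each for about a second, let it spring back, and handed the job in at about 15 s of the allowed 51 s. No verdict was given.

| Corner | Pointer (height above bench) | Clip middle | Force while held |
|---|---|---|---|
| Left | about 50.5 mm | about 51 mm | about 11 N |
| Right | about 52.6 mm | about 52.8 mm | about 11 N |

- **Uncertainty:** the pointer and clip heights are my readings from wrist-camera pictures, good to about 1 to 2 mm. The allowed window is ±4 mm.
- **Disagreement:** the arm's own height reading and the nominal button height put the pointers a few millimetres lower than the pictures did. I went by the pictures, because the spring force agreed with them.
- **After release:** the wrist force returned to about zero both times. At the end the side view around the mount matched the starting picture, with no pixel change above the threshold.
- **Not checked:** the scene view showed 177 changed pixels. They are probably the gripper at the edge of the compared area, but the picture limit stopped me viewing a final image to confirm.

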